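Fit the strainer basket and hold the denture cup over the basin

TASK

Get the clear denture cup on the clamp-on shelf ready for filling: set its white strainer basket down into it and press it fully home, so that its rim is flush with the cup's rim, and let go of the basket. Then grip the cup itself, lift it off the shelf and hold it steady and level in the air over the bowl of the basin, a good 6 cm above the basin's rim, with the basket still home in it; the job finishes while you are holding it there, so do not put it down. Do not tip the cup on the way, and leave the other things where they are.

Things in the scene. Friction and masses are not known exactly. Their poses are not given: they have to be found in the camera images.
- cup: Clear plastic denture cup, open on top, standing on the shelf: outside 94 mm long (own x), 66 mm wide (own y), 64 mm high, corners cut by 11 mm, upright walls 3 mm, floor 4 mm thick: inside 88 x 60 mm, 60 mm deep. Loose, about 0.11 kg. Origin: centre of the underside, z up. Same after half a turn. Grip it from above across its 66 mm width, on the outside of the long walls.
- cup_rim (a point): Centre of the cup's mouth, at the height of its rim, 64 mm above its underside.
- basket: White slatted strainer basket standing on the shelf, open on top, tapered: 74 (own x) x 46 mm (own y) at the foot, 84 x 56 mm at the rim, rim 60 mm above the foot. Loose, about 0.045 kg. Origin: centre of the foot, z up. Same after half a turn. Its long side goes along the cup's. Home: foot on the cup's floor (4 mm above the cup's underside), rims flush, 2 mm play all round at the rim.
- basket_handle (a point): Middle of the top of the basket's arch handle, 86 mm above the foot. The handle runs along the basket's long axis (x); its top bar is straight for 50 mm, 8 mm wide (y), 6 mm thick, and stands 26 mm above the basket's rim with free space under it.
- shelf: Aluminium shelf clamped over the near edge of the basin (fixed): plate 150 mm deep (own x, towards the basin) x 500 mm long (own y), top 140 mm above the counter, edges 6 mm proud at front and ends. Origin: centre of the top face. Cup, basket and mug stand about 130 mm apart along it, in any order.
- basin: White ceramic counter-top basin (fixed), outside 380 mm deep (own x, away from the robot) x 540 mm wide (own y), rim 125 mm above the counter. Origin: centre of the underside. Open bowl: x -176 to +120 mm, y -256 to +256 mm. Tap on the ledge at the back, spout over the middle reaching forward to x = +35 mm, 165 to 200 mm above the counter; lever up to 240 mm.
- mug: White ceramic mug, 74 mm across, 85 mm high, standing on the shelf with its handle to the front (towards the robot) or nearly so. To be left alone. Origin: centre of its underside.
- jar: Tiny capped glass jar, 34 mm across, 48 mm high, at the right-hand end of the shelf (seen from the robot). To be left alone. Origin: centre of its underside.
- scraper: Steel tongue scraper, 120 mm long, 5 mm thick, lying at the left-hand end of the shelf. To be left alone. Origin: middle of its underside.
- comb: Green comb, 165 mm long, lying on the counter to the left. To be left alone. Origin: middle of its underside.
- lid: Clear domed snap lid of the cup, 100 by 72 by 34 mm, lying on the counter to the right. Not needed, to be left alone. Origin: centre of its underside.
- toothbrush: White toothbrush, 180 mm long, lying on the counter to the left. To be left alone. Origin: near the middle of its underside.
Things that resemble listed ones, but are neither listed nor needed, are in the scene too. Leave any pink look-alike of the cup alone. Leave any purple look-alike of the basket alone.

How it is judged:
On the way, in this order (a step that is already met when the one before it is completed fails the run):
1. the basket is fully home in the cup, which still stands on the shelf, and the basket has been let go of (z of basket in the frame of cup below 0.0065 m and horizontal distance between basket and cup below 0.009 m and angle between the x axis of basket and the x axis of cup, either way round below 0.2 rad and angle between cup's own z axis and vertical below 0.08 rad and z of cup in the frame of shelf below 0.004 m and contact force between the fingers and basket below 0.05 N), for 0.2 s.
2. the cup is lifted off the shelf by the gripper, level, with the basket home in it (z of cup in the frame of shelf above 0.02 m and contact force between the fingers and cup above 1 N and contact force between cup and shelf below 0.05 N and angle between cup's own z axis and vertical below 0.17 rad and z of basket in the frame of cup below 0.0075 m), for 0.2 s.
At the end, for the whole second after the job is handed in: The gripper holds the cup in the air: underside 40 mm or more above the basin's rim, centre over the bowl and 26 mm or more inside its near edge, tilt under 0.12 rad, still (20 mm/s, 0.15 rad/s), touching neither basin nor shelf, basket foot within 3.5 mm of the cup's floor (height (world z) of cup above 0.165 m and x of cup in the frame of basin between -0.15 and 0.11 m and y of cup in the frame of basin between -0.235 and 0.235 m and angle between cup's own z axis and vertical below 0.12 rad and linear speed of cup below 0.02 m/s and angular speed of cup below 0.15 rad/s and contact force between the fingers and cup above 1 N and contact force between cup and basin below 0.05 N and contact force between cup and shelf below 0.05 N and z of basket in the frame of cup below 0.0075 m and horizontal distance between basket and cup below 0.012 m); the arm keeps its last pose, push and grip.
It fails at once if the cup is tipped (more than 0.3 rad) (angle between cup's own z axis and vertical above 0.3 rad).
It fails at once if the mug is moved or tipped (distance of mug from where it was at the start of the episode above 0.03 m or angle between mug's own z axis and vertical above 0.4 rad).
It fails at once if the jar is moved or tipped (distance of jar from where it was at the start of the episode above 0.03 m or angle between jar's own z axis and vertical above 0.4 rad).
It fails at once if the scraper is moved (distance of scraper from where it was at the start of the episode above 0.03 m).
It fails at once if the comb, the lid or the toothbrush is moved (distance of any of comb, lid, toothbrush from where it was at the start of the episode above 0.03 m).
It also fails if it takes over 58 s, if anything falls off the work surface, if the arm or the gripper's body presses on something with over 40 N, if the wrist force passes 120 N, or if a joint passes its speed limit or range.

ROBOT

A 6-joint arm with a two-finger parallel gripper is mounted at the origin on the work surface. World frame = base frame: x ahead of the robot, y to its left, z up, the work surface at z = 0. Lengths are in m, angles in rad, forces in N, time in s.
With the tool pointing down it reaches from about 0.325 to 0.875 m from the base axis. Payload 4.4 kg.
Tool frame: the origin (TCP) lies between the finger pads; the fingertips stand manip.tips_ahead ahead of it and the grasp point (between the pads) lies 11 mm behind it (manip.tips_ahead is the distance from the TCP to the fingertips, in m); z points along the fingers, y is the line along which they close (so a half turn about z gives the same grasp; the last joint's range is limited). The gripper opens to 85 mm and grips with 20 to 120 N. Pads are 22 mm wide; open, the fingers measure 114 mm over their backs; the gripper's body (76 mm by 85 mm) begins 54 mm behind the grasp point. The pads swing forward as they close: fully open they stand 13 mm farther back than shut.
Start: joints at [1.052, 0.207, 1.542, -0, 1.393, -0.15], TCP at [0.207, 0.537, 0.239] pointing down, gripper open.
Joint ranges: [-2.73, 2.73], [-0.86, 2.22], [0.23, 2.46], [-1.11, 4.25], [0.08, 2.63], [-2.82, 2.82]. Speed limits (rad/s): [2.79, 2.79, 3.14, 3.14, 3.14, 3.14].

INTERFACE

Orientations are given as [roll, pitch, yaw] about the fixed x, y, z axes, in that order (R = Rz(yaw) Ry(pitch) Rx(roll)).
In Python, from workcell import monitor, viewer, ticket, manip gives the robot as it stands. The module is installed in compiled form; this text tells all that it offers.
- The arm moves only by the tool jog_arm, never from a script. Its argument "increments" is a list of rows, each an object of numbers: "tx", "ty", "tz": the shift along the tool's x, y, z as a fraction of full scale; "ax", "ay", "az": the turn, a rotation vector about the tool's x, y, z as a fraction of full scale. In form: [{"tx": .., "ty": .., "tz": .., "ax": .., "ay": .., "az": ..}, ...]. A call has 1 to 12 rows; each row shifts and turns the commanded pose from where the row before left it, along the tool's axes as they then stand; what a row does not reach is not made up. Full scale, the value 1, is 150 mm for a shift and 30 degrees for a turn. A row lasts 1/8 s, in which the tool goes at most 62.5 mm and 10.7 degrees, less where a joint would pass 70% of its speed; a pose out of reach is approached as far as the arm can. A call with a number of a shift or a turn outside -1 to 1 is refused whole. A call with a gripper value outside its range is refused whole. "claw" is the opening, from 0 (shut) to 1 (fully open), set as the call begins (left out, the last holds). The fingers move at their own pace and stop on an object; the grip force is fixed at half the most. Time passes only in rows, so rows that do not move let the fingers close. It gives the time, the measured TCP pose, the force, the opening and the grip force at its end, in the units of the state.
- monitor.get_state(): the state, without advancing time (a new reading comes with each control period).
- viewer.camera(name): name is "scene" or "top" or "wrist"; returns a dict with "img" (420x560x3 uint8, red, green, blue), "K" (3x3 intrinsics, pixels), "world_to_cam" (4x4, takes a point from world to camera coordinates). Camera axes: x right, y down, z forward; pixel columns grow to the right and rows downward; lengths in m; the calibration is good to about 2 mm. A picture is of the moment at which its call begins. There is no depth.
- ticket.close_job(): hands the job in; it is judged then, once.
The state is a dict: "t": time; "q": joint angles; "joint_vel": joint speeds; "joint_efforts": joint torques, N m; "tool_pos": TCP position; "ee_rot": TCP orientation; "ft_force": force on the tool from outside, world axes, zero at the start; "torque": the same for the moment, N m; "finger_gap": opening from 0.0 (shut) to 1.0 (fully open); "finger_force": force on a finger pad.
Only numpy, scipy, OpenCV 4.12 (cv2) and the standard library are available. Lean on these libraries where they do the work, as an engineer would, in place of code of your own. Each camera call takes 0.05 s, during which the arm holds its last target. There are 200 camera calls.

## Working session

There is one attempt and no reset: what is moved stays moved. The work goes in short steps, Python scripts to look and compute and a tool call to move; the robot and the scene stay as the last step left them, time stands still between calls to the robot, and variables do not carry over. Pictures are saved under pics/ and viewed, at most 10 in all, crops included, and the job is handed in when it is done.

Besides the shell and the picture viewer there is one more tool, called after ">>>" by a JSON object that holds its "name" and its "arguments", one argument or row to a line. jog_arm: Moves the arm, as the interface text tells. Its arguments: {"type":"object","properties":{"increments":{"type":"array","items":{"type":"object","properties":{"tx":{"type":"number"},"ty":{"type":"number"},"tz":{"type":"number"},"ax":{"type":"number"},"ay":{"type":"number"},"az":{"type":"number"}}}},"claw":{"type":"number"}},"required":["increments"]}

```bash
mkdir -p pics; cat > h.py <<'E'
import numpy as np, cv2
from workcell import monitor, viewer, ticket, manip
def shot(n,f=None):
    c=viewer.camera(n)
    if f: cv2.imwrite('pics/'+f,c['img'][:,:,::-1])
    return c
def ray(c,uv,z):
    T=c['world_to_cam'];R=T[:3,:3];t=T[:3,3];o=-R.T@t
    d=R.T@np.linalg.solve(c['K'],[uv[0],uv[1],1]); return o+d*(z-o[2])/d[2]
def proj(c,p):
    T=c['world_to_cam'];q=c['K']@(T[:3,:3]@np.array(p)+T[:3,3]);return q[:2]/q[2]
E
python3 - <<'E'
from h import *
import pickle
a=shot('scene');b=shot('top')
pickle.dump((a,b),open('s.pkl','wb'))
cv2.imwrite('pics/scene.png',a['img'][:,:,::-1]);cv2.imwrite('pics/top.png',b['img'][:,:,::-1])
print(manip.tips_ahead,monitor.get_state())
for c in(a,b):
  T=c['world_to_cam'];print(c['K'],-T[:3,:3].T@T[:3,3])
E
```

```text
0.008 {'t': 0.1, 'q': array([ 1.05247814e+00,  2.07387300e-01,  1.54283455e+00,  2.27850592e-05,
        1.39352264e+00, -1.50511062e-01]), 'joint_vel': array([-0.00106677, -0.0011254 , -0.0048787 , -0.00010855, -0.00294936,
        0.00045188]), 'joint_efforts': array([-5.63473386e-04, -3.84093368e+01, -2.92548412e+01, -1.86579023e-04,
        4.84891221e-03,  4.31622107e-05]), 'tool_pos': array([0.20642026, 0.5359385 , 0.23820093]), 'ee_rot': array([-3.13946851e+00, -3.44818704e-04,  2.77378112e+00]), 'ft_force': array([-0.61628226, -0.33924916,  0.08652577]), 'torque': array([0.01499334, 0.05378136, 0.02642957]), 'finger_force': 0.0, 'finger_gap': 0.9965148879131402}
[[460.96681418   0.         281.63418169]
 [  0.         460.96681418 209.93165991]
 [  0.           0.           1.        ]] [1.21645615 0.47822946 1.33214691]
[[481.33048806   0.         282.73057044]
 [  0.         481.33048806 208.26367853]
 [  0.           0.           1.        ]] [ 0.38498311 -0.00898646  1.7780297 ]
```

View pics/scene.png

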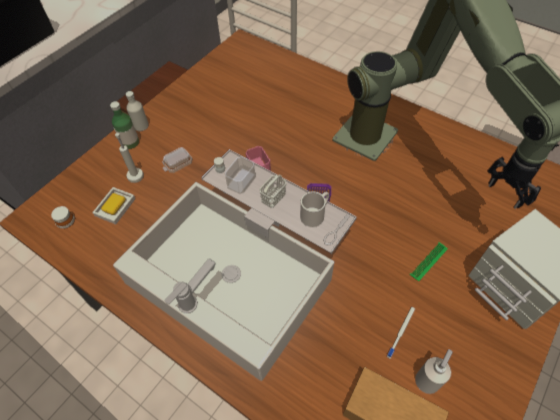

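View pics/top.png

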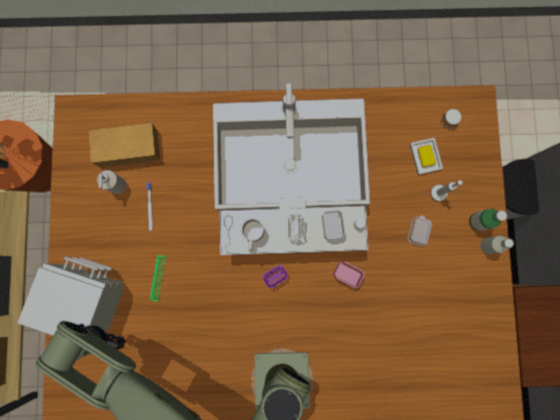

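Candidates (top view):
- Cup: clear one on the shelf at (333,225), a pink look-alike on the counter at (348,275), and the lid at (420,231).
- Basket: white one on the shelf at (297,229), and a purple look-alike at (275,277).

I choose the clear cup and the white basket, both on the shelf. The mug is at (253,232), the jar at (360,224) and the scraper at (228,233). Next is a close crop to check.

```bash
python3 - <<'E'
from h import *
import pickle
a,b=pickle.load(open('s.pkl','rb'))
A=a['img'][145:255,195:360,::-1];B=b['img'][195:260,210:375,::-1]
A=cv2.resize(A,None,fx=4.8,fy=3*1.6*1,interpolation=2)[:528];B=cv2.resize(B,None,fx=4.8,fy=4.8,interpolation=2)
cv2.imwrite('pics/c1.png',B);cv2.imwrite('pics/c2.png',A)
E
```

```text
(no output)
```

View pics/c1.png

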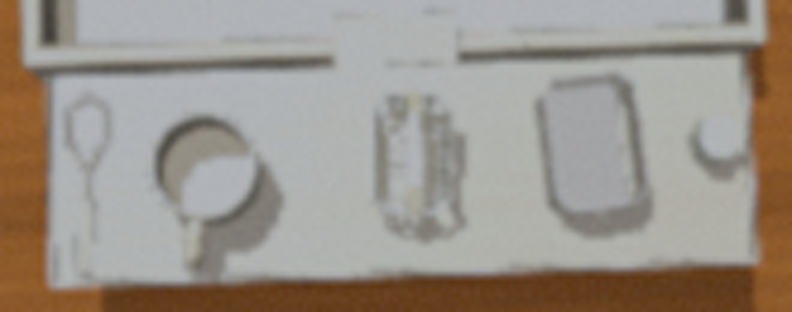

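The crop confirms it: the white slatted basket with its arch handle is at crop (415,160), and the open clear cup is at (588,143). Both have their long axis roughly along world x. Next I work out rough positions and the first move.

```bash
cat >> h.py <<'E'
from scipy.spatial.transform import Rotation as Ro
def delta(p,yaw):
    s=monitor.get_state();R=Ro.from_euler('xyz',s['ee_rot'])
    G=Ro.from_euler('xyz',[np.pi,0,yaw])
    print('t',s['t'],'pos',s['tool_pos'].round(4),'rot',s['ee_rot'].round(4),'trans/.15',(R.inv().apply(np.array(p)-s['tool_pos'])/.15).round(3),'rot/30deg',((R.inv()*G).as_rotvec()/np.radians(30)).round(3))
E
python3 - <<'E'
from h import *
import pickle
a,b=pickle.load(open('s.pkl','rb'))
f=lambda x,y:(210+x/4.8,195+y/4.8)
print('handle',ray(b,f(415,160),.226),'cup',ray(b,f(588,143),.204),'jar',ray(b,f(720,138),.188),'mug',ray(b,f(207,168),.225))
print('basin rim corners',[ray(b,p,.125).round(3) for p in[(214,208),(368,203),(212,106),(364,101)]])
print('shelf',[ray(b,f(*p),.14).round(3) for p in[(50,285),(757,262)]])
p=ray(b,f(500,150),.22);print(p)
delta([.40,-.06,.40],np.pi);delta([.40,-.06,.40],0)
c=viewer.camera('wrist');T=c['world_to_cam'];R=Ro.from_euler('xyz',monitor.get_state()['ee_rot'])
print('cam in tool',R.inv().apply(-T[:3,:3].T@T[:3,3]-monitor.get_state()['tool_pos']),(T[:3,:3]@R.as_matrix()).round(2),c['K'][0,0])
E
```

```text
handle [ 0.52203233 -0.06063404  0.226     ] cup [ 0.53280562 -0.18003745  0.204     ] jar [ 0.53559452 -0.27317986  0.188     ] mug [0.52006935 0.07961729 0.225     ]
basin rim corners [array([0.608, 0.22 , 0.125]), array([ 0.613, -0.315,  0.125]), array([0.975, 0.225, 0.125]), array([ 0.981, -0.318,  0.125])]
shelf [array([0.447, 0.197, 0.14 ]), array([ 0.451, -0.303,  0.14 ])]
[ 0.52797288 -0.11855049  0.22      ]
t 0.1 pos [0.2064 0.5359 0.2382] rot [-3.1395e+00 -3.0000e-04  2.7738e+00] trans/.15 [-2.632 -3.245 -1.073] rot/30deg [-0.004 -0.001 -0.702]
t 0.1 pos [0.2064 0.5359 0.2382] rot [-3.1395e+00 -3.0000e-04  2.7738e+00] trans/.15 [-2.632 -3.245 -1.073] rot/30deg [-2.000e-03  5.000e-03  5.298e+00]
cam in tool [ 0.06692682 -0.00116115 -0.13419722] [[-0.    1.    0.  ]
 [-0.96 -0.   -0.26]
 [-0.26 -0.    0.96]] 305.90469452834424
```

>>> {"name": "jog_arm", "arguments": {
  "increments": [
    {"tz": -0.36, "az": -0.234},
    {"tz": -0.36, "az": -0.234},
    {"tz": -0.36, "az": -0.234},
    {}
  ],
  "claw": 1
}}

```text
schema error: expected keys tx, ty, tz, ax, ay, az
```

>>> {"name": "jog_arm", "arguments": {
  "increments": [
    {"tx": -0.163, "ty": -0.364},
    {"tx": -0.163, "ty": -0.364},
    {"tx": -0.163, "ty": -0.364},
    {"tx": -0.163, "ty": -0.364},
    {"tx": -0.163, "ty": -0.364},
    {"tx": -0.163, "ty": -0.364},
    {"tx": -0.163, "ty": -0.364},
    {"tx": -0.163, "ty": -0.364},
    {"tx": -0.163, "ty": -0.364},
    {"tx": -0.163, "ty": -0.364},
    {"tx": -0.163, "ty": -0.364},
    {"tx": -0.163, "ty": -0.364}
  ]
}}

```text
schema error: expected keys tx, ty, tz, ax, ay, az
```

>>> {"name": "jog_arm", "arguments": {
  "increments": [
    {},
    {}
  ]
}}

```text
schema error: expected keys tx, ty, tz, ax, ay, az
```

```bash
python3 - <<'E'
from h import *
import pickle
c=shot('wrist','w1.png');pickle.dump(c,open('w1.pkl','wb'))
i=cv2.resize(c['img'][:,:,::-1],(784,588),interpolation=2);cv2.imwrite('pics/w1b.png',i)
delta([.5,-.12,.4],np.pi);print(monitor.get_state()['q'].round(2))
E
```

```text
t 0.2 pos [0.2065 0.5361 0.2385] rot [-3.1401e+00 -2.0000e-04  2.7738e+00] trans/.15 [-3.398 -3.38  -1.072] rot/30deg [-0.003 -0.001 -0.702]
[ 1.05  0.21  1.54 -0.    1.39 -0.15]
```

View pics/w1b.png

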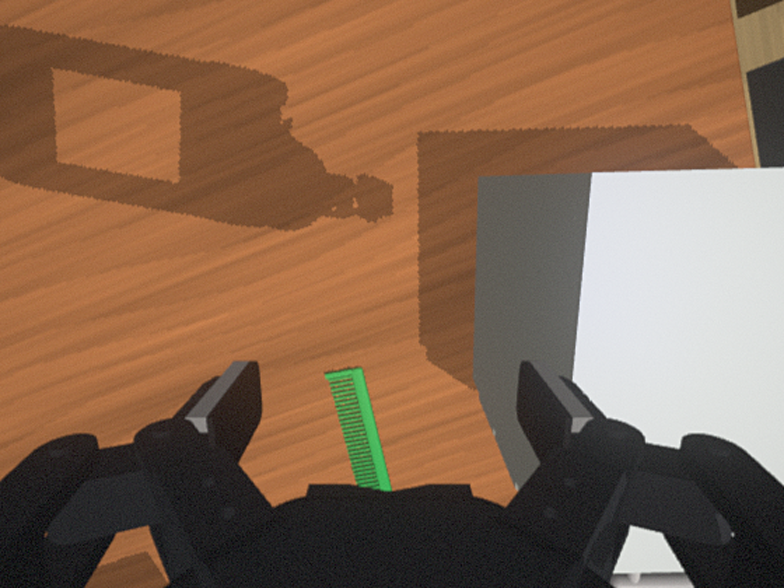

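The picture shows the comb and the cabinet below the gripper, and that image-up is tool +x. I aim past the objects (TCP x 0.58) so the camera sees them, and send complete rows.

>>> {"name": "jog_arm", "arguments": {
  "increments": [
    {"tx": 0, "ty": 0, "tz": -0.36, "ax": 0, "ay": 0, "az": -0.234},
    {"tx": 0, "ty": 0, "tz": -0.36, "ax": 0, "ay": 0, "az": -0.234},
    {"tx": 0, "ty": 0, "tz": -0.36, "ax": 0, "ay": 0, "az": -0.234},
    {"tx": -0.19, "ty": -0.336, "tz": 0, "ax": 0, "ay": 0, "az": 0},
    {"tx": -0.19, "ty": -0.336, "tz": 0, "ax": 0, "ay": 0, "az": 0},
    {"tx": -0.19, "ty": -0.336, "tz": 0, "ax": 0, "ay": 0, "az": 0},
    {"tx": -0.19, "ty": -0.336, "tz": 0, "ax": 0, "ay": 0, "az": 0},
    {"tx": -0.19, "ty": -0.336, "tz": 0, "ax": 0, "ay": 0, "az": 0},
    {"tx": -0.19, "ty": -0.336, "tz": 0, "ax": 0, "ay": 0, "az": 0},
    {"tx": -0.19, "ty": -0.336, "tz": 0, "ax": 0, "ay": 0, "az": 0},
    {"tx": -0.19, "ty": -0.336, "tz": 0, "ax": 0, "ay": 0, "az": 0},
    {"tx": -0.19, "ty": -0.336, "tz": 0, "ax": 0, "ay": 0, "az": 0}
  ],
  "claw": 1
}}

```text
t: 1.7
tool_pos: [0.4637, 0.0811, 0.4012]
ee_rot: [3.141, 0.0, 3.141]
ft_force: [-0.2, 0.4, -0.2]
finger_gap: 1.001
finger_force: 0.0
```

>>> {"name": "jog_arm", "arguments": {
  "increments": [
    {"tx": -0.19, "ty": -0.336, "tz": 0, "ax": 0, "ay": 0, "az": 0},
    {"tx": -0.19, "ty": -0.336, "tz": 0, "ax": 0, "ay": 0, "az": 0},
    {"tx": -0.19, "ty": -0.336, "tz": 0, "ax": 0, "ay": 0, "az": 0},
    {"tx": -0.19, "ty": -0.336, "tz": 0, "ax": 0, "ay": 0, "az": 0},
    {"tx": 0, "ty": 0, "tz": 0, "ax": 0, "ay": 0, "az": 0},
    {"tx": 0, "ty": 0, "tz": 0, "ax": 0, "ay": 0, "az": 0}
  ]
}}

```text
t: 2.45
tool_pos: [0.5768, -0.1185, 0.4007]
ee_rot: [3.141, -0.001, 3.141]
ft_force: [0.2, 0.4, 0.4]
finger_gap: 1.002
finger_force: 0.0
```

```bash
python3 - <<'E'
from h import *
import pickle
c=shot('wrist','w2.png');pickle.dump(c,open('w1.pkl','wb'))
i=cv2.resize(c['img'][:,:,::-1],(784,588),interpolation=2);cv2.imwrite('pics/w2b.png',i)
delta([.58,-.12,.4],np.pi);print(monitor.get_state()['q'].round(2))
E
```

```text
t 2.5 pos [ 0.5767 -0.1179  0.4013] rot [ 3.1410e+00 -4.0000e-04 -3.1411e+00] trans/.15 [-0.022 -0.014  0.008] rot/30deg [ 0.001 -0.001  0.001]
[-0.35  0.16  1.26  0.    1.71 -1.92]
```

View pics/w2b.png

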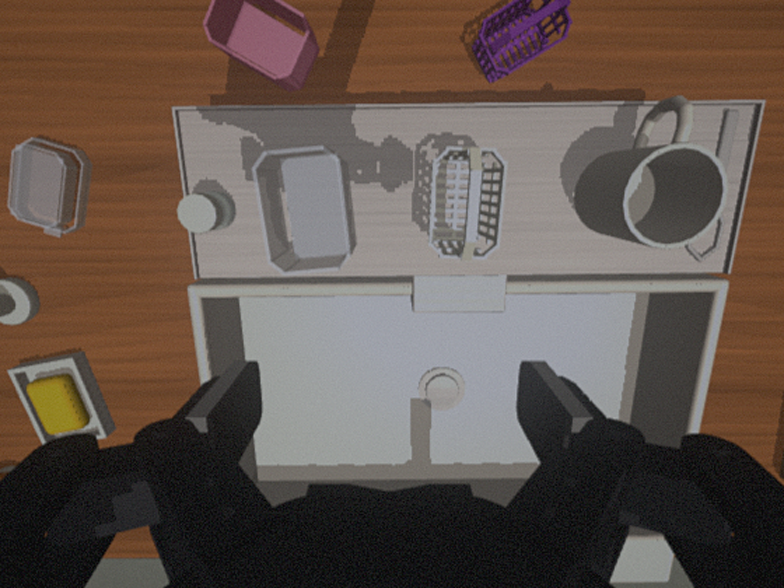

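The wrist view shows the jar (205,212), clear cup (305,208), white basket (467,203) and mug (675,195). I enlarge the cup and basket for precise corners.

```bash
python3 - <<'E'
import cv2
i=cv2.imread('pics/w2.png')[98:204,172:370]
i=cv2.resize(i,None,fx=4,fy=4,interpolation=cv2.INTER_CUBIC);cv2.imwrite('pics/w3.png',cv2.convertScaleAbs(i,alpha=1.25))
E
```

```text
(no output)
```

View pics/w3.png

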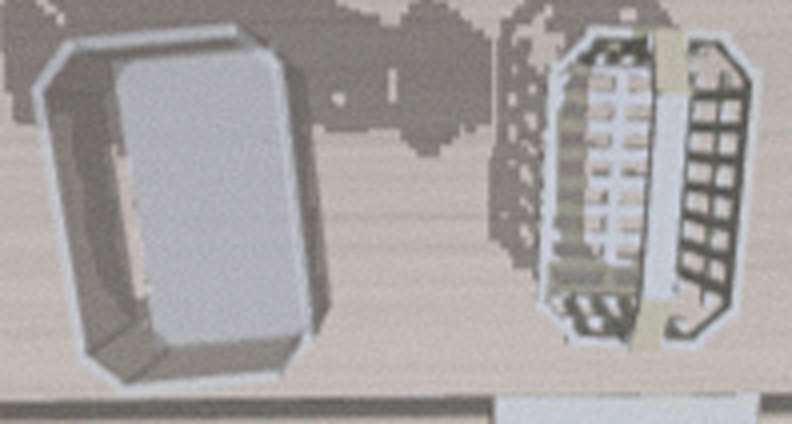

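```bash
cat > m.py <<'E'
from h import *
def rimfit(c,P,z):
    W=np.array([ray(c,p,z)[:2] for p in P]);C=np.mean([(W[i]+W[i+4])/2 for i in range(4)],0)
    (x0,y0),(w,h),a=cv2.minAreaRect((W*1000).astype(np.float32))
    # long edges: 7->0 and 3->4
    d=(W[0]-W[7])+(W[3]-W[4]);print('C',C.round(4),'yaw',np.arctan2(d[1],d[0]).round(4),'minrect',x0,y0,w,h,a)
    print(W.round(3).tolist())
E
python3 - <<'E'
from m import *
import pickle
c=pickle.load(open('w1.pkl','rb'))
f=lambda P:[(172+(x+.5)/4-.5,98+(y+.5)/4-.5) for x,y in P]
rimfit(c,f([(33,93),(70,42),(240,26),(278,58),(310,335),(283,378),(125,390),(83,350)]),.204)
rimfit(c,f([(553,72),(588,28),(720,35),(758,75),(735,305),(695,345),(575,342),(540,305)]),.2)
H=[ray(c,p,.226) for p in f([(670,93),(660,300)])];print(H,(H[0]+H[1])/2,np.arctan2(*(H[1]-H[0])[1::-1])) 
E
```

```text
C [ 0.5333 -0.1846] yaw -3.0393 minrect 533.893310546875 -185.56394958496094 92.3050537109375 64.38826751708984 5.061089992523193
[[0.502, -0.221], [0.49, -0.21], [0.486, -0.166], [0.494, -0.157], [0.566, -0.15], [0.578, -0.158], [0.581, -0.202], [0.57, -0.213]]
C [ 0.528  -0.0598] yaw 3.108 minrect 528.021728515625 -59.5900993347168 53.72480010986328 82.34683227539062 88.0046615600586
[[0.497, -0.085], [0.486, -0.077], [0.488, -0.042], [0.498, -0.032], [0.558, -0.034], [0.569, -0.044], [0.569, -0.077], [0.558, -0.087]]
[array([ 0.50300836, -0.05953443,  0.226     ]), array([ 0.55331153, -0.05950195,  0.226     ])] [ 0.52815994 -0.05951819  0.226     ] 0.0006456936073344252
```

Cup: centre (0.533, -0.185), yaw about 0.095. Basket: centre (0.528, -0.0597), yaw about -0.02. Moving above the handle.

>>> {"name": "jog_arm", "arguments": {
  "increments": [
    {"tx": 0.081, "ty": 0.097, "tz": 0.25, "ax": 0, "ay": 0, "az": 0.04},
    {"tx": 0.081, "ty": 0.097, "tz": 0.25, "ax": 0, "ay": 0, "az": 0},
    {"tx": 0.081, "ty": 0.097, "tz": 0.25, "ax": 0, "ay": 0, "az": 0},
    {"tx": 0.081, "ty": 0.097, "tz": 0.25, "ax": 0, "ay": 0, "az": 0},
    {"tx": 0, "ty": 0, "tz": 0, "ax": 0, "ay": 0, "az": 0},
    {"tx": 0, "ty": 0, "tz": 0, "ax": 0, "ay": 0, "az": 0},
    {"tx": 0, "ty": 0, "tz": 0, "ax": 0, "ay": 0, "az": 0}
  ]
}}

```text
t: 3.38
tool_pos: [0.5314, -0.0604, 0.2542]
ee_rot: [-3.14, 0.005, 3.12]
ft_force: [-0.3, -0.6, -0.2]
finger_gap: 0.998
finger_force: 0.0
```

```bash
python3 - <<'E'
from h import *
import pickle
c=shot('wrist','w4.png');pickle.dump(c,open('w4.pkl','wb'))
i=cv2.resize(c['img'][:,:,::-1],(784,588),interpolation=2);cv2.imwrite('pics/w4b.png',i)
delta([.528,-.0597,.211],np.pi-.02)
E
```

```text
t 3.425 pos [ 0.5312 -0.0605  0.2538] rot [-3.1403  0.0046  3.1202] trans/.15 [0.023 0.005 0.285] rot/30deg [-0.002  0.009 -0.003]
```

View pics/w4b.png

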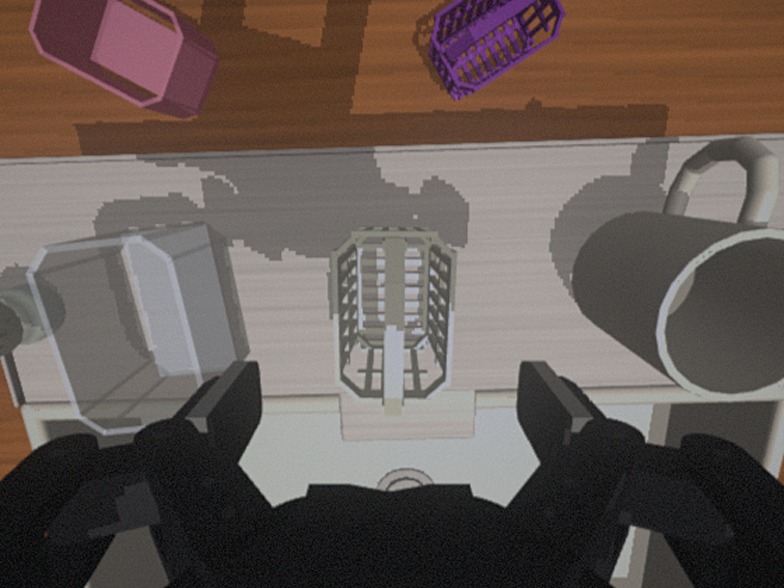

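The white handle at (393,350) is vertical in the image and centred between the fingers at 260 and 520. I descend and close.

>>> {"name": "jog_arm", "arguments": {
  "increments": [
    {"tx": 0.02, "ty": 0.005, "tz": 0.14, "ax": 0, "ay": 0.009, "az": 0},
    {"tx": 0, "ty": 0, "tz": 0.14, "ax": 0, "ay": 0, "az": 0},
    {"tx": 0, "ty": 0, "tz": 0, "ax": 0, "ay": 0, "az": 0},
    {"tx": 0, "ty": 0, "tz": 0, "ax": 0, "ay": 0, "az": 0},
    {"tx": 0, "ty": 0, "tz": 0, "ax": 0, "ay": 0, "az": 0}
  ]
}}

```text
t: 4.05
tool_pos: [0.5274, -0.0594, 0.2108]
ee_rot: [-3.141, -0.002, 3.12]
ft_force: [0.6, -0.1, -0.5]
finger_gap: 0.999
finger_force: 0.0
```

>>> {"name": "jog_arm", "arguments": {
  "increments": [
    {"tx": 0, "ty": 0, "tz": 0, "ax": 0, "ay": 0, "az": 0},
    {"tx": 0, "ty": 0, "tz": 0, "ax": 0, "ay": 0, "az": 0},
    {"tx": 0, "ty": 0, "tz": 0, "ax": 0, "ay": 0, "az": 0},
    {"tx": 0, "ty": 0, "tz": 0, "ax": 0, "ay": 0, "az": 0},
    {"tx": 0, "ty": 0, "tz": 0, "ax": 0, "ay": 0, "az": 0},
    {"tx": 0, "ty": 0, "tz": 0, "ax": 0, "ay": 0, "az": 0},
    {"tx": 0, "ty": 0, "tz": 0, "ax": 0, "ay": 0, "az": 0},
    {"tx": 0, "ty": 0, "tz": 0, "ax": 0, "ay": 0, "az": 0}
  ],
  "claw": 0
}}

```text
t: 5.05
tool_pos: [0.5264, -0.0589, 0.2094]
ee_rot: [3.142, -0.005, 3.12]
ft_force: [1.0, 0.8, 0.4]
finger_gap: 0.076
finger_force: 58.5
```

>>> {"name": "jog_arm", "arguments": {
  "increments": [
    {"tx": 0, "ty": 0, "tz": -0.14, "ax": 0, "ay": 0, "az": 0},
    {"tx": 0, "ty": 0, "tz": -0.22, "ax": 0, "ay": 0, "az": 0},
    {"tx": 0, "ty": 0, "tz": -0.22, "ax": 0, "ay": 0, "az": 0},
    {"tx": 0, "ty": 0, "tz": 0, "ax": 0, "ay": 0, "az": 0},
    {"tx": -0.013, "ty": -0.208, "tz": 0, "ax": 0, "ay": 0, "az": 0},
    {"tx": -0.013, "ty": -0.208, "tz": 0, "ax": 0, "ay": 0, "az": 0},
    {"tx": -0.013, "ty": -0.208, "tz": 0, "ax": 0, "ay": 0, "az": 0},
    {"tx": -0.013, "ty": -0.208, "tz": 0, "ax": 0, "ay": 0, "az": 0},
    {"tx": 0, "ty": 0, "tz": 0, "ax": 0, "ay": 0, "az": -0.22},
    {"tx": 0, "ty": 0, "tz": 0, "ax": 0, "ay": 0, "az": 0},
    {"tx": 0, "ty": 0, "tz": 0, "ax": 0, "ay": 0, "az": 0},
    {"tx": 0, "ty": 0, "tz": 0, "ax": 0, "ay": 0, "az": 0}
  ]
}}

```text
t: 6.55
tool_pos: [0.5318, -0.1834, 0.2959]
ee_rot: [3.141, -0.005, -3.048]
ft_force: [0.2, 0.4, -0.3]
finger_gap: 0.073
finger_force: 58.5
```

```bash
python3 - <<'E'
from h import *
import pickle
c=shot('wrist','w5.png');t=shot('top','t5.png');a=shot('scene','a5.png');pickle.dump((c,t,a),open('w5.pkl','wb'))
i=cv2.resize(c['img'][:,:,::-1],(784,588),interpolation=2);cv2.imwrite('pics/w5b.png',i)
delta([.528+.0053-.0016,-.184,.296],np.pi+.095)
E
```

```text
t 6.7 pos [ 0.532  -0.1836  0.2963] rot [ 3.1411 -0.0046 -3.0474] trans/.15 [ 0.002 -0.003  0.002] rot/30deg [ 0.001 -0.009 -0.002]
```

View pics/w5b.png

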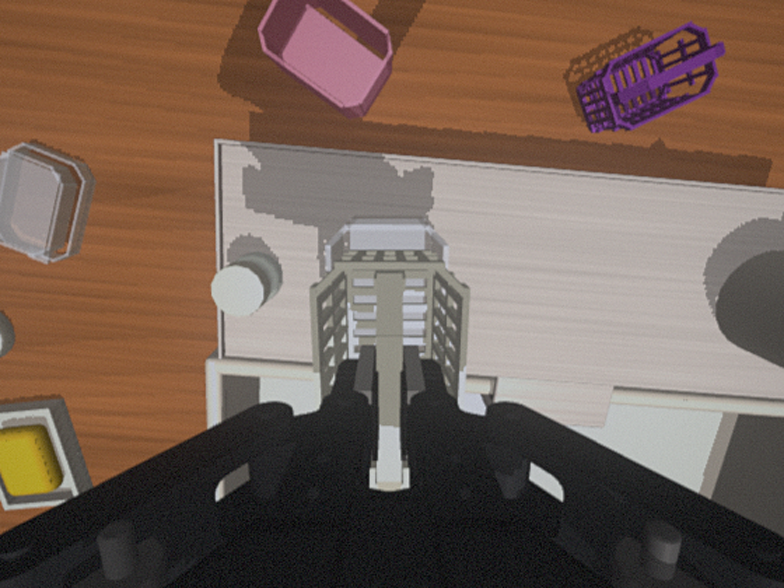

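The basket hangs level, its rim spanning columns 313–470, with the cup's near rim edge visible behind it at (348–427, 220). I check the lateral alignment numerically.

```bash
python3 - <<'E'
from h import *
import pickle
c,t,a=pickle.load(open('w5.pkl','rb'))
g=cv2.cvtColor(c['img'],cv2.COLOR_RGB2GRAY)
for r in (165,170,175,215,220,230): print(r,'L',g[r,218:252].tolist(),'R',g[r,300:345].tolist())
f=lambda x,y:((x+.5)/1.4-.5,(y+.5)/1.4-.5)
for n,z,P in(('cup',.204,[(348,220),(427,220),(325,253),(447,253)]),('bask',.287,[(313,290),(469,290)])): print(n,[ray(c,f(*p),z).round(4) for p in P])
# tool plane reference
s=monitor.get_state();R=Ro.from_euler('xyz',s['ee_rot'])
for x,z in((.045,.092),(.035,.0093)): print((proj(c,s['tool_pos']+R.apply([x,0,z]))+.5)*1.4-.5)
E
```

```text
165 L [183, 180, 183, 185, 182, 180, 179, 187, 184, 144, 130, 128, 131, 130, 134, 127, 129, 129, 131, 125, 129, 131, 127, 139, 153, 160, 158, 173, 173, 150, 136, 141, 171, 178] R [176, 176, 177, 156, 144, 152, 173, 171, 167, 168, 170, 169, 172, 173, 174, 175, 172, 177, 172, 171, 173, 174, 177, 174, 172, 169, 173, 175, 171, 177, 173, 176, 177, 176, 174, 178, 172, 175, 175, 176, 177, 178, 176, 179, 175]
170 L [180, 179, 178, 181, 177, 179, 180, 177, 181, 140, 125, 126, 128, 129, 130, 126, 128, 122, 130, 139, 143, 145, 142, 139, 131, 113, 110, 122, 126, 126, 124, 125, 168, 176] R [168, 175, 177, 145, 127, 127, 131, 130, 114, 123, 130, 142, 145, 147, 146, 147, 160, 176, 179, 178, 178, 175, 175, 178, 178, 175, 175, 175, 176, 175, 177, 175, 179, 176, 175, 175, 176, 173, 173, 177, 176, 177, 174, 177, 179]
175 L [181, 178, 182, 180, 184, 180, 183, 179, 184, 138, 129, 129, 124, 128, 161, 176, 175, 175, 147, 129, 113, 112, 110, 110, 108, 113, 109, 117, 147, 155, 132, 128, 167, 174] R [174, 176, 173, 143, 130, 122, 127, 129, 122, 115, 119, 118, 120, 118, 119, 129, 147, 166, 169, 171, 178, 182, 
[... 856 characters left out ...]
 180, 183, 180, 182, 180, 181]
230 L [184, 183, 188, 180, 151, 140, 143, 146, 138, 101, 90, 96, 90, 90, 104, 145, 148, 150, 150, 130, 100, 92, 95, 88, 94, 129, 187, 201, 195, 131, 139, 189, 196, 196] R [195, 199, 200, 157, 143, 144, 148, 145, 112, 101, 140, 184, 199, 148, 96, 85, 91, 91, 89, 144, 152, 145, 142, 125, 93, 88, 91, 89, 89, 104, 139, 144, 146, 147, 160, 178, 187, 185, 184, 183, 183, 181, 181, 182, 182]
cup [array([ 0.487 , -0.2099,  0.204 ]), array([ 0.4831, -0.1687,  0.204 ]), array([ 0.5055, -0.2209,  0.204 ]), array([ 0.4994, -0.1561,  0.204 ])]
bask [array([ 0.5041, -0.2132,  0.287 ]), array([ 0.4991, -0.1595,  0.287 ])]
[390.04197402 223.6755115 ]
[390.79224738 277.26012029]
```

Yaw matches (0.094). The cup axis is about 1.2 mm towards -y of the basket, so I correct that and lower.

>>> {"name": "jog_arm", "arguments": {
  "increments": [
    {"tx": 0, "ty": -0.008, "tz": 0, "ax": 0, "ay": -0.005, "az": 0},
    {"tx": 0, "ty": 0, "tz": 0.12, "ax": 0, "ay": 0, "az": 0},
    {"tx": 0, "ty": 0, "tz": 0.12, "ax": 0, "ay": 0, "az": 0},
    {"tx": 0, "ty": 0, "tz": 0.12, "ax": 0, "ay": 0, "az": 0},
    {"tx": 0, "ty": 0, "tz": 0.1, "ax": 0, "ay": 0, "az": 0},
    {"tx": 0, "ty": 0, "tz": 0, "ax": 0, "ay": 0, "az": 0},
    {"tx": 0, "ty": 0, "tz": 0, "ax": 0, "ay": 0, "az": 0}
  ]
}}

```text
t: 7.58
tool_pos: [0.5323, -0.1853, 0.2277]
ee_rot: [3.142, -0.001, -3.048]
ft_force: [0.7, -0.0, -0.5]
finger_gap: 0.078
finger_force: 58.5
```

>>> {"name": "jog_arm", "arguments": {
  "increments": [
    {"tx": 0, "ty": 0, "tz": 0.02, "ax": 0, "ay": 0, "az": 0},
    {"tx": 0, "ty": 0, "tz": 0.02, "ax": 0, "ay": 0, "az": 0},
    {"tx": 0, "ty": 0, "tz": 0.02, "ax": 0, "ay": 0, "az": 0},
    {"tx": 0, "ty": 0, "tz": 0.02, "ax": 0, "ay": 0, "az": 0},
    {"tx": 0, "ty": 0, "tz": 0, "ax": 0, "ay": 0, "az": 0},
    {"tx": 0, "ty": 0, "tz": 0, "ax": 0, "ay": 0, "az": 0}
  ]
}}

```text
t: 8.32
tool_pos: [0.5319, -0.1851, 0.2153]
ee_rot: [3.141, -0.002, -3.048]
ft_force: [-0.2, -0.9, 0.1]
finger_gap: 0.075
finger_force: 58.5
```

>>> {"name": "jog_arm", "arguments": {
  "increments": [
    {"tx": 0, "ty": 0, "tz": 0.01, "ax": 0, "ay": 0, "az": 0},
    {"tx": 0, "ty": 0, "tz": 0.01, "ax": 0, "ay": 0, "az": 0},
    {"tx": 0, "ty": 0, "tz": 0, "ax": 0, "ay": 0, "az": 0},
    {"tx": 0, "ty": 0, "tz": 0, "ax": 0, "ay": 0, "az": 0}
  ]
}}

```text
t: 8.82
tool_pos: [0.5323, -0.1851, 0.2133]
ee_rot: [3.142, -0.001, -3.047]
ft_force: [-1.5, 1.7, 6.1]
finger_gap: 0.076
finger_force: 59.2
```

>>> {"name": "jog_arm", "arguments": {
  "increments": [
    {"tx": 0, "ty": 0, "tz": 0.01, "ax": 0, "ay": 0, "az": 0},
    {"tx": 0, "ty": 0, "tz": 0, "ax": 0, "ay": 0, "az": 0},
    {"tx": 0, "ty": 0, "tz": 0.005, "ax": 0, "ay": 0, "az": 0},
    {"tx": 0, "ty": 0, "tz": 0, "ax": 0, "ay": 0, "az": 0}
  ]
}}

```text
t: 9.32
tool_pos: [0.5324, -0.1853, 0.2133]
ee_rot: [-3.141, -0.0, -3.047]
ft_force: [-5.8, 3.3, 14.6]
finger_gap: 0.078
finger_force: 60.1
```

It has stopped stiffly at z 0.2133, against a predicted home of 0.2134, so I relax the push, release and rise.

>>> {"name": "jog_arm", "arguments": {
  "increments": [
    {"tx": 0, "ty": 0, "tz": -0.022, "ax": 0, "ay": 0, "az": 0},
    {"tx": 0, "ty": 0, "tz": 0, "ax": 0, "ay": 0, "az": 0}
  ]
}}

```text
t: 9.57
tool_pos: [0.5322, -0.1851, 0.2134]
ee_rot: [3.141, -0.001, -3.048]
ft_force: [0.9, 0.8, 1.2]
finger_gap: 0.079
finger_force: 58.9
```

>>> {"name": "jog_arm", "arguments": {
  "increments": [
    {"tx": 0, "ty": 0, "tz": 0, "ax": 0, "ay": 0, "az": 0},
    {"tx": 0, "ty": 0, "tz": 0, "ax": 0, "ay": 0, "az": 0},
    {"tx": 0, "ty": 0, "tz": 0, "ax": 0, "ay": 0, "az": 0},
    {"tx": 0, "ty": 0, "tz": 0, "ax": 0, "ay": 0, "az": 0},
    {"tx": 0, "ty": 0, "tz": -0.2, "ax": 0, "ay": 0, "az": 0},
    {"tx": 0, "ty": 0, "tz": -0.2, "ax": 0, "ay": 0, "az": 0},
    {"tx": 0, "ty": 0, "tz": -0.05, "ax": 0, "ay": 0, "az": 0},
    {"tx": 0, "ty": 0, "tz": 0, "ax": 0, "ay": 0, "az": 0}
  ],
  "claw": 0.35
}}

```text
t: 10.58
tool_pos: [0.532, -0.1851, 0.2808]
ee_rot: [3.141, -0.002, -3.048]
ft_force: [-0.1, -1.3, -0.3]
finger_gap: 0.351
finger_force: 0.0
```

>>> {"name": "jog_arm", "arguments": {
  "increments": [
    {"tx": 0, "ty": 0, "tz": 0, "ax": 0, "ay": 0, "az": 0},
    {"tx": 0, "ty": 0, "tz": 0, "ax": 0, "ay": 0, "az": 0},
    {"tx": 0, "ty": 0, "tz": 0, "ax": 0, "ay": 0, "az": 0},
    {"tx": 0, "ty": 0, "tz": 0, "ax": 0, "ay": 0, "az": 0}
  ],
  "claw": 1
}}

```text
t: 11.08
tool_pos: [0.5319, -0.185, 0.2804]
ee_rot: [3.141, -0.003, -3.048]
ft_force: [-0.5, 0.4, 0.4]
finger_gap: 1.001
finger_force: 0.0
```

```bash
python3 - <<'E'
from h import *
import pickle
c=shot('wrist','w6.png');pickle.dump(c,open('w6.pkl','wb'))
i=cv2.resize(c['img'][100:340,130:430,::-1],(780,624),interpolation=2);i=cv2.resize(i,(750,600));cv2.imwrite('pics/w6b.png',i)
s=monitor.get_state();R=Ro.from_euler('xyz',s['ee_rot'])
print(s['t'],s['tool_pos'],s['ee_rot'],[(proj(c,s['tool_pos']+R.apply([x,0,s['tool_pos'][2]-.204]))-[130,100])*2.5 for x in(0,.047)])
E
```

```text
11.125 [ 0.53195242 -0.18508261  0.28057218] [ 3.14086540e+00 -2.37567143e-03 -3.04760936e+00] [array([371.98707429, 310.82981817]), array([372.00181205, 146.69995262])]
```

View pics/w6b.png

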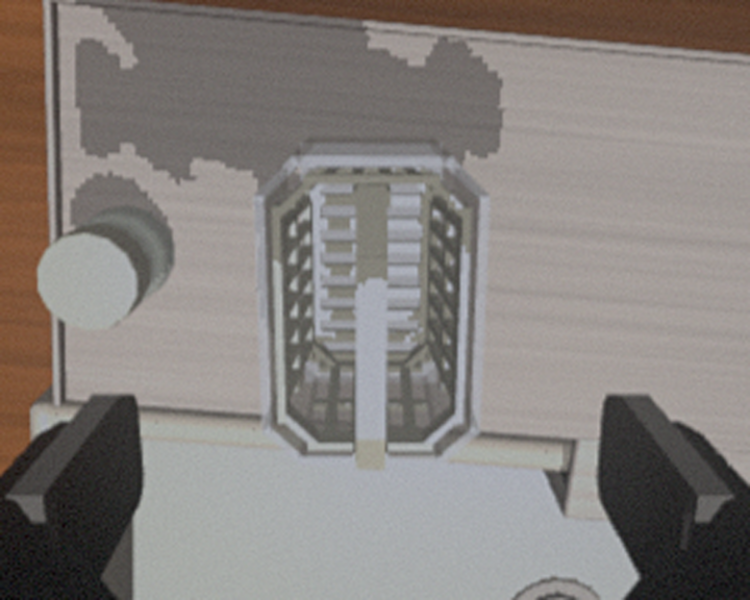

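The basket is home: its rim sits evenly inside the cup rim (columns 257–488, centre 372), and the tool axis projects to 372. The jar stands clear on the left. I descend to grip the cup.

>>> {"name": "jog_arm", "arguments": {
  "increments": [
    {"tx": 0, "ty": 0, "tz": 0.18, "ax": 0, "ay": -0.004, "az": 0},
    {"tx": 0, "ty": 0, "tz": 0.18, "ax": 0, "ay": 0, "az": 0},
    {"tx": 0, "ty": 0, "tz": 0.18, "ax": 0, "ay": 0, "az": 0},
    {"tx": 0, "ty": 0, "tz": 0.12, "ax": 0, "ay": 0, "az": 0},
    {"tx": 0, "ty": 0, "tz": 0.06, "ax": 0, "ay": 0, "az": 0},
    {"tx": 0, "ty": 0, "tz": 0, "ax": 0, "ay": 0, "az": 0},
    {"tx": 0, "ty": 0, "tz": 0, "ax": 0, "ay": 0, "az": 0}
  ]
}}

```text
t: 12.0
tool_pos: [0.5328, -0.1855, 0.174]
ee_rot: [-3.141, 0.002, -3.048]
ft_force: [0.8, -0.1, -0.3]
finger_gap: 1.002
finger_force: 0.0
```

>>> {"name": "jog_arm", "arguments": {
  "increments": [
    {"tx": 0, "ty": 0, "tz": 0, "ax": 0, "ay": 0, "az": 0},
    {"tx": 0, "ty": 0, "tz": 0, "ax": 0, "ay": 0, "az": 0},
    {"tx": 0, "ty": 0, "tz": 0, "ax": 0, "ay": 0, "az": 0},
    {"tx": 0, "ty": 0, "tz": 0, "ax": 0, "ay": 0, "az": 0},
    {"tx": 0, "ty": 0, "tz": 0, "ax": 0, "ay": 0, "az": 0},
    {"tx": 0, "ty": 0, "tz": 0, "ax": 0, "ay": 0, "az": 0}
  ],
  "claw": 0
}}

```text
t: 12.75
tool_pos: [0.5329, -0.1855, 0.1742]
ee_rot: [-3.141, 0.002, -3.048]
ft_force: [0.1, 0.7, 4.3]
finger_gap: 0.765
finger_force: 67.4
```

Gripped at an opening of 0.765 (65 mm). I lift, then carry it out over the bowl, well to the right of the tap.

>>> {"name": "jog_arm", "arguments": {
  "increments": [
    {"tx": 0, "ty": 0, "tz": -0.05, "ax": 0, "ay": 0, "az": 0},
    {"tx": 0, "ty": 0, "tz": -0.1, "ax": 0, "ay": 0, "az": 0},
    {"tx": 0, "ty": 0, "tz": -0.1, "ax": 0, "ay": 0, "az": 0},
    {"tx": 0, "ty": 0, "tz": -0.1, "ax": 0, "ay": 0, "az": 0},
    {"tx": 0, "ty": 0, "tz": -0.1, "ax": 0, "ay": 0, "az": 0},
    {"tx": 0, "ty": 0, "tz": 0, "ax": 0, "ay": 0, "az": 0},
    {"tx": 0, "ty": 0, "tz": 0, "ax": 0, "ay": 0, "az": 0},
    {"tx": 0, "ty": 0, "tz": 0, "ax": 0, "ay": 0, "az": 0}
  ]
}}

```text
t: 13.75
tool_pos: [0.5314, -0.1848, 0.2393]
ee_rot: [3.14, -0.002, -3.048]
ft_force: [0.0, -0.8, -2.2]
finger_gap: 0.763
finger_force: 66.9
```

>>> {"name": "jog_arm", "arguments": {
  "increments": [
    {"tx": -0.07, "ty": 0, "tz": 0, "ax": 0, "ay": 0, "az": 0},
    {"tx": -0.15, "ty": 0, "tz": 0, "ax": 0, "ay": 0, "az": 0},
    {"tx": -0.2, "ty": 0, "tz": 0, "ax": 0, "ay": 0, "az": 0},
    {"tx": -0.2, "ty": 0, "tz": 0, "ax": 0, "ay": 0, "az": 0},
    {"tx": -0.2, "ty": 0, "tz": 0, "ax": 0, "ay": 0, "az": 0},
    {"tx": -0.2, "ty": 0, "tz": 0, "ax": 0, "ay": 0, "az": 0},
    {"tx": -0.15, "ty": 0, "tz": 0, "ax": 0, "ay": 0, "az": 0},
    {"tx": -0.07, "ty": 0, "tz": 0, "ax": 0, "ay": 0, "az": 0},
    {"tx": 0, "ty": 0, "tz": 0, "ax": 0, "ay": 0, "az": 0},
    {"tx": 0, "ty": 0, "tz": 0, "ax": 0, "ay": 0, "az": 0},
    {"tx": 0, "ty": 0, "tz": 0, "ax": 0, "ay": 0, "az": 0},
    {"tx": 0, "ty": 0, "tz": 0, "ax": 0, "ay": 0, "az": 0}
  ]
}}

```text
t: 15.25
tool_pos: [0.7168, -0.1678, 0.2407]
ee_rot: [3.141, 0.0, -3.048]
ft_force: [0.3, -0.5, -2.3]
finger_gap: 0.766
finger_force: 66.8
```

```bash
python3 - <<'E'
from h import *
w=shot('wrist')['img'][80:380,100:460];a=shot('scene');t=shot('top');a=a['img'][130:370,100:360];t=t['img'][90:290,200:400]
r=lambda i,s:cv2.resize(i,s,interpolation=2)
o=np.hstack([r(w,(360,300)),r(a,(430,300))]) 
o=np.vstack([o,np.hstack([r(t,(300,300)),np.zeros((300,490,3),np.uint8)])]);cv2.imwrite('pics/f.png',o[:,:,::-1])
s=monitor.get_state();print(s['t'],s['tool_pos'],s['finger_gap'],s['finger_force'],abs(s['joint_vel']).max())
E
```

```text
15.4 [ 0.71695216 -0.16774205  0.24056325] 0.7623834360508444 66.81109428405762 0.0030848095234162665
```

View pics/f.png

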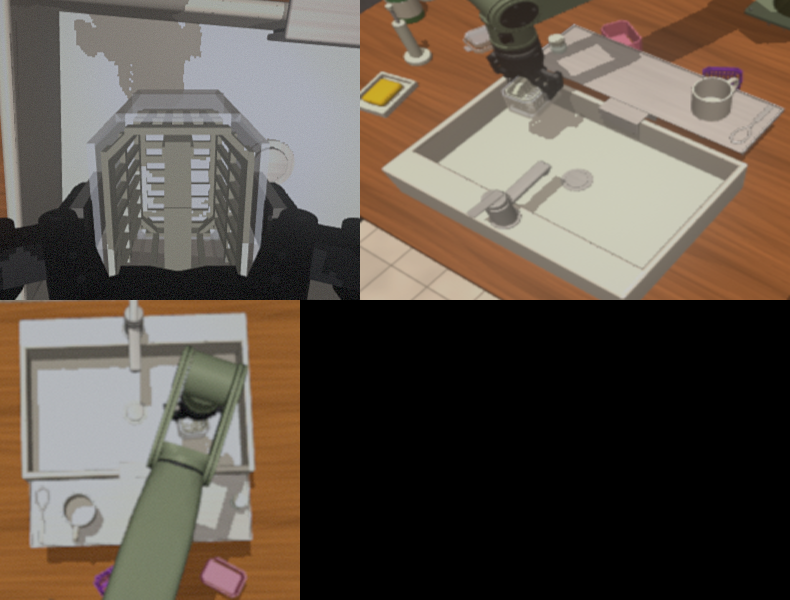

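The cup is held level over the bowl with the basket home (wrist panel, around (178,190)). Its underside is about 80 mm above the rim, and the mug, jar and scraper are where they were.

```bash
python3 -c "
from h import *
print(ticket.close_job())"
```

```text
the job is handed in; nothing more can be done
None
```

I pressed the basket home in the clear cup, lifted the cup off the shelf and handed the job in with the gripper holding it level over the bowl, about 8 cm above the basin's rim; the hand-in returned no verdict.

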